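Take the bottle carrier off its travel hook

TASK

The clinic van has parked: take the hanging bottle carrier off its travel hook and stand it upright in the middle of the rubber mat, set down gently. The sprung keeper holds the carrier's cross pin under the hook's nose, so take the weight, press the pin back against the keeper until it is clear of the nose, and lift it out without forcing the hook. Let go of the carrier, and leave the other things on the worktop where they are.

Things in the scene. Friction and masses are not known exactly. Their poses are not given: they have to be found in the camera images.
- pin (a point): Centre of the carrier's round cross pin (10 mm thick, along y), axes as the carrier's. It joins the two flat upright cheeks of a stirrup: each 22 mm along x, 4 mm thick, 50 mm apart over the outer faces, from 40 mm below to 22 mm above the pin. Hold the carrier here from above, squeezing the cheeks from outside (along y); the hook stands in the 42 mm gap between them.
- carrier: Stainless tray, 124 mm along x, 156 along y, 45 high, with two amber bottles (115 high) and two strap legs leaning inward up to the stirrup; about 0.65 kg, varying by a quarter. Origin: centre of the tray's underside, 185 mm straight below the pin; z up. It hangs plumb on the hook, tray 50 mm above the worktop, its y along the rail's y within 0.08 rad.
- rail: Fixed rail on two stanchions (400 mm along its y, top 249 mm high) with the hook at its middle. Origin: on the worktop below the rail; z up, x level from the hook towards the rail. A square arm above the rail (top 268 mm) holds the hook, 16 mm wide and open upward, out in front: its flat saddle is 230 mm high, 70 to 140 mm before the rail; a resting pin's centre is 235 mm high.
- rest (a point): Point of the rail's frame where the pin about rests at the start (within 1 mm along x, 4 along y). The arm is clamped at a reach that differs each time, so the hook's nose and keeper lie anywhere in a 20 mm range along x; they are not measured. Nose: bar over the pin, 15 to 21 mm above the saddle (5 mm headroom over the pin). The pin rises past its round lip once pressed back from under it.
- clamp (a point): Top of the arm's clamp (screw 14 mm more). Keeper: sprung tongue hung from the hook's shank behind the pin, pressed open along +x of the rail. The pin meets it 1 to 23 mm back from its start, 6 mm before it clears the lip; push at the pin 3 N at first, 10 N when clear, 11 N at the hard stop 1 mm on; 20 N is forcing it. With the weight still on the saddle, friction of some newtons adds.
- mat: Black rubber mat, fixed, 220 mm along its x, 240 mm along its y, 4 mm thick; origin at the centre of its underside, on the worktop. It lies to one side, in front of the rail.
- bowl: Bystander: loose stainless bowl, 140 mm across, 50 mm high; origin at the centre of its underside. It stands on the other side from the mat.
- rub: Bystander: loose clear pump bottle, 66 mm across, 180 mm high; origin at the centre of its underside.
- gloves: Bystander: loose cardboard glove box, 120 x 100 mm, 75 mm high; origin at the centre of its underside.
Mind the look-alikes: they are no part of the job. What is shaped like the carrier but green is not meant.

How it is judged:
By the outcome, as a careful person would: the job done as asked, in the order asked, and still so for the second after the job is handed in, with the robot touching nothing.
It also fails if it takes over 69 s, if anything falls off the work surface, if the arm or the gripper's body presses on something with over 40 N, if the wrist force passes 120 N, or if a joint passes its speed limit or range.

ROBOT

A 6-joint arm with a two-finger parallel gripper is mounted at the origin on the work surface. World frame = base frame: x ahead of the robot, y to its left, z up, the work surface at z = 0. Lengths are in m, angles in degrees, forces in N, time in s.
With the tool pointing down it reaches from about 0.25 to 0.725 m from the base axis. Payload 4 kg.
Tool frame: the origin (TCP) lies midway between the tips of the shut fingers; the grasp point (between the pads) lies 19 mm behind it; z points along the fingers, y is the direction in which the jaws open and shut (so a half turn about z gives the same grasp; the last joint's range is limited). The gripper opens to 85 mm and grips with 20 to 120 N. Pads are 22 mm wide; open, the fingers measure 114 mm over their backs; the gripper's body (76 mm by 85 mm) begins 54 mm behind the grasp point. The pads swing forward as they close: fully open they stand 13 mm farther back than shut.
Start: joints at [70.359, 13.785, 0.286, 76.501, 0, 90], TCP at [0.168, 0.471, 0.231] pointing down, gripper open.
Joint ranges: [-155.79, 155.79], [-60.16, 107.12], [-62.33, 73.08], [-114, 123.19], [-81.49, 82.49], [-180, 180]. Speed limits (degrees/s): [159.86, 159.86, 180, 180, 180, 180].

INTERFACE

Orientations are given as a 3x3 rotation matrix whose columns are the frame's x, y, z axes.
In Python, from cell import * gives the robot as it stands.
- The arm moves only by the tool jog_arm, never from a script. Its argument "motion" is a list of rows, each a list of 3 entries, a list of its own where there are three numbers: the turn, a rotation vector about the tool's x, y, z in degrees, then the shift along the tool's x, y, z in mm, then the finger opening in mm, from 0 to 85.4. A call has 1 to 8 rows; each row is the pose to reach, as a shift and turn from the pose commanded when the call began, along the tool's axes at that moment; what a row does not reach only later rows make up. A row lasts 1/8 s, in which the tool goes at most 62.5 mm and 10.7 degrees, less where a joint would pass 70% of its speed; a pose out of reach is approached as far as the arm can. A call with a gripper value outside its range is refused whole. The fingers move at their own pace and stop on an object; the grip force is fixed at half the most. Time passes only in rows, so rows that repeat a pose let the fingers close. It gives the time, the measured TCP pose, the force and the opening at its end, in the units of the state.
- state(): the state, without advancing time (a new reading comes with each control period).
- get_image(name): name is "side" or "top"; returns the picture (400x640x3 uint8, red, green, blue); there is no depth.
- camera_info(name): a dict with "K" (3x3 intrinsics, pixels), "k1" (the pictures are not rectified: a ray, as slopes to the right and down, at radius r is drawn at 1 + k1 r^2 times it, then the intrinsics apply), "xyz" and "orientation" of the camera in the world. Camera axes: x right, y down, z forward; pixel columns grow to the right and rows downward; lengths in m; the calibration is good to about 2 mm. A picture is of the moment at which its call begins. camera_info takes no time and is no camera call.
- sign_off(): hands the job in, once; it reports no verdict.
The state is a dict: "t": time; "q": joint angles; "qd": joint speeds; "effort": joint torques, N m; "position": TCP position; "eef_rot": TCP orientation; "contact_force": force on the tool from outside, world axes, zero at the start; "ft_torque": the same for the moment, N m; "finger_gap": opening from 0.0 (shut) to 1.0 (fully open).
Only numpy, scipy, OpenCV 4.12 (cv2) and the standard library are available. Lean on these libraries where they do the work, as an engineer would, in place of code of your own. Each camera call takes 0.05 s, during which the arm holds its last target.

## Working session

There is one attempt and no reset: what is moved stays moved. The work goes in short steps, Python scripts to look and compute and a tool call to move; the robot and the scene stay as the last step left them, time stands still between calls to the robot, and variables do not carry over. Pictures are saved under pics/ and viewed, and the job is handed in when it is done.

Besides the shell and the picture viewer there is one more tool, called in YAML: its name, and indented under it one key for each argument. jog_arm: Moves the arm, as the interface text tells. Its arguments: {"type":"object","properties":{"motion":{"type":"array"}},"required":["motion"]}

```bash
ls; mkdir -p pics; python3 - <<'E'
from cell import *
import cv2
s=state(); print(s)
for n in("side","top"):
    im=get_image(n); cv2.imwrite(f"pics/{n}0.png",im[:,:,::-1]); print(n,camera_info(n))
E
```

```text
pics
{'t': 0.0, 'q': array([ 7.03605107e+01,  1.38329189e+01,  2.13943377e-01,  7.64999908e+01,
       -1.38287182e-04,  9.00015582e+01]), 'qd': array([-0.0667523 , -0.01066278,  0.02604099,  0.08300682,  0.01128201,
        0.02461874]), 'effort': array([ 7.80418650e-04, -3.72317111e+01,  2.52408242e+01,  1.71011098e-02,
        9.82129791e-05, -3.06879492e-06]), 'position': array([0.16784323, 0.47033034, 0.23040818]), 'eef_rot': array([[-9.41816891e-01,  3.36125662e-01, -6.95590550e-04],
       [ 3.36126382e-01,  9.41814859e-01, -1.95637412e-03],
       [-2.47003002e-06, -2.07635252e-03, -9.99997844e-01]]), 'contact_force': array([0.81733896, 0.35484102, 0.41296496]), 'ft_torque': array([ 0.03510221, -0.03923013, -0.00718848]), 'finger_gap': 1.0004534266201768}
side {'K': array([[408.61018213,   0.        , 314.41235555],
       [  0.        , 408.61018213, 198.80906274],
       [  0.        ,   0.        ,   1.        ]]), 'k1': -0.07280185715364351, 'xyz': array([ 0.37881607, -0.79235192,  0.86258652]), 'orientation': array([[ 0.99360102, -0.0661369 ,  0.09155827],
       [-0.11252463, -0.64966766,  0.75184449],
       [ 0.00975778, -0.75733601, -0.65295249]])}
top {'K': array([[395.50287336,   0.        , 322.17288333],
       [  0.        , 395.50287336, 198.63149463],
       [  0.        ,   0.        ,   1.        ]]), 'k1': -0.028798993990627967, 'xyz': array([ 0.36341297, -0.00940513,  1.31427203]), 'orientation': array([[ 0.00423823, -0.99668626,  0.08123142],
       [-0.9997973 , -0.00262454,  0.0199618 ],
       [-0.01968246, -0.08129956, -0.99649535]])}
```

View pics/side0.png

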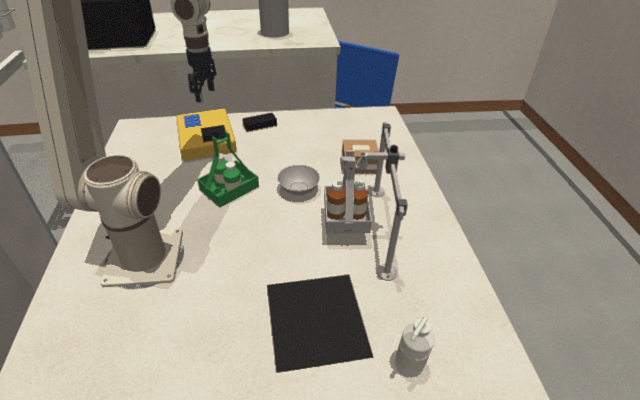

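View pics/top0.png

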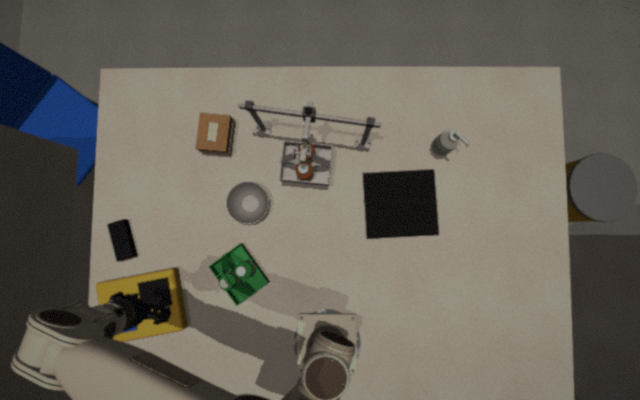

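The views show the steel carrier with amber bottles hanging at side (348,205) / top (306,163). The green look-alike is at side (228,180) / top (240,272). The mat is at side (318,320) / top (401,203) and the bowl at side (298,182) / top (248,202). The steel carrier is the one described: it has amber bottles and hangs on the rail hook. I'll confirm with crops.

```bash
python3 - <<'E'
import cv2
a=cv2.imread("pics/side0.png")[110:290,280:440]; cv2.imwrite("pics/sc.png",cv2.resize(a,None,fx=3.3,fy=3.3,interpolation=cv2.INTER_CUBIC))
a=cv2.imread("pics/top0.png")[90:200,230:390]; cv2.imwrite("pics/tc.png",cv2.resize(a,None,fx=5,fy=5,interpolation=cv2.INTER_CUBIC))
E
```

```text
(no output)
```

View pics/sc.png

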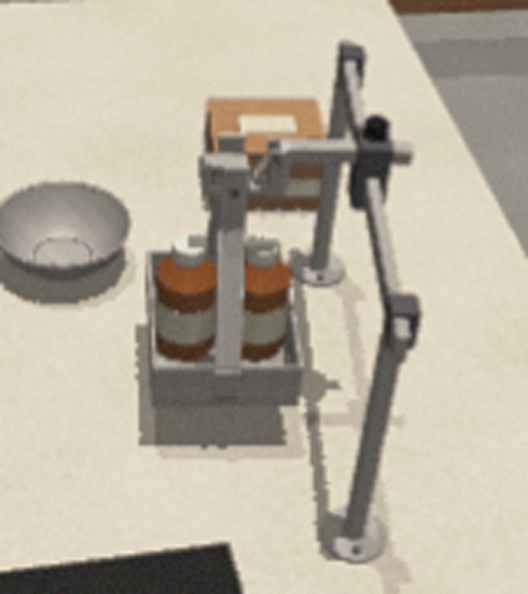

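View pics/tc.png

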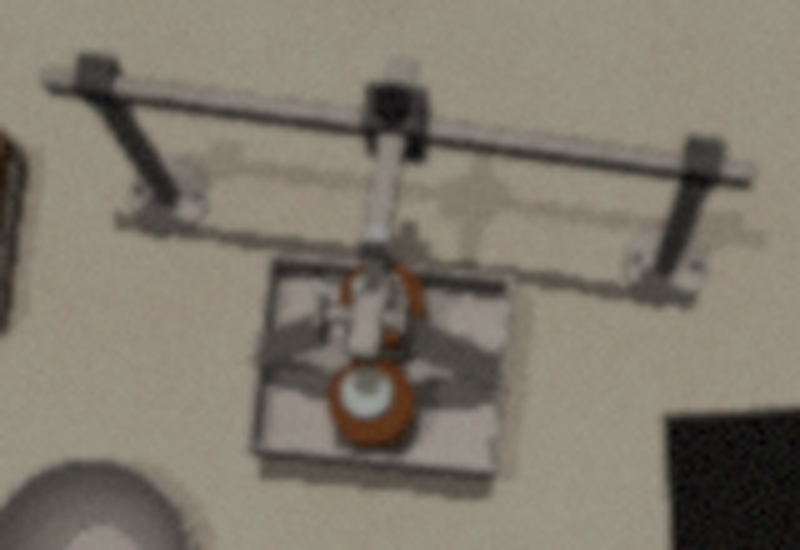

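```bash
cat > h.py <<'E'
import numpy as np, cv2
from cell import *
def ray(n,uv):
    c=camera_info(n);K=c["K"];d=np.array([[c["k1"],0,0,0]])
    # k1 model: factor 1+k1 r^2 => cv2 distortion
    p=cv2.undistortPoints(np.array(uv,float).reshape(-1,1,2),K,np.array([c["k1"],0,0,0.]))[:,0]
    R=c["orientation"]; return c["xyz"],(R@np.c_[p,np.ones(len(p))].T).T
def onz(n,uv,z):
    o,d=ray(n,uv); return o+d*((z-o[2])/d[:,2])[:,None]
def proj(n,P):
    c=camera_info(n);R=c["orientation"].T
    return cv2.projectPoints(np.array(P,float).reshape(-1,1,3),cv2.Rodrigues(R)[0],-R@c["xyz"],c["K"],np.array([c["k1"],0,0,0.]))[0][:,0]
def tri(a,b):
    o1,d1=ray("side",a);o2,d2=ray("top",b);d1=d1[0];d2=d2[0]
    t=np.linalg.lstsq(np.c_[d1,-d2],o2-o1,rcond=None)[0]
    p,q=o1+t[0]*d1,o2+t[1]*d2; return (p+q)/2,np.linalg.norm(p-q)
E
python3 - <<'E'
from h import *
np.set_printoptions(precision=4,suppress=True)
im=cv2.imread("pics/top0.png");g=im.max(2)
m=(g<45).astype(np.uint8); m[:, :350]=0; m[:,450:]=0; m[:160]=0;m[245:]=0
c=max(cv2.findContours(m,0,2)[0],key=cv2.contourArea);r=cv2.minAreaRect(c);print("mat top",r)
b=cv2.boxPoints(r);print(onz("top",b,.004),onz("top",b,.004).mean(0))
im=cv2.imread("pics/side0.png");g=im.max(2)
m=(g<45).astype(np.uint8); m[:, :260]=0; m[:,380:]=0; m[:270]=0;m[375:]=0
c=max(cv2.findContours(m,0,2)[0],key=cv2.contourArea);q=cv2.approxPolyDP(c,8,True)[:,0];print(q,onz("side",q,.004),onz("side",q,.004).mean(0))
T=lambda a:np.array(a,float)/5+[230-.4,90-.4]
L=T([[45,78],[750,172]]);w=onz("top",L,.249);print("rail ends",w,np.degrees(np.arctan2(*(w[0]-w[1])[:2])))
w=onz("top",T([[270,262],[513,278],[495,472],[255,452]]),.095);print("tray",w,w.mean(0))
a=im[145:195,330:415] ;cv2.imwrite("pics/sc2.png",cv2.resize(a,None,fx=9,fy=9,interpolation=cv2.INTER_CUBIC))
a=cv2.imread("pics/top0.png")[135:170,280:330]; cv2.imwrite("pics/tc2.png",cv2.resize(a,None,fx=14,fy=14,interpolation=cv2.INTER_CUBIC))
E
```

```text
mat top ((400.3698425292969, 203.5695037841797), (64.2649917602539, 70.75568389892578), 86.93350982666016)
[[ 0.5551 -0.1201  0.004 ]
 [ 0.5684 -0.3556  0.004 ]
 [ 0.3552 -0.3629  0.004 ]
 [ 0.342  -0.1306  0.004 ]] [ 0.4552 -0.2423  0.004 ]
[[347 276]
 [307 290]
 [268 286]
 [271 313]
 [292 311]
 [281 317]
 [293 329]
 [274 336]
 [295 331]
 [296 352]
 [282 343]
 [296 357]
 [286 369]
 [333 362]
 [311 348]
 [329 336]
 [309 323]
 [327 305]
 [321 322]
 [333 325]
 [315 328]
 [331 327]
 [330 343]
 [342 346]
 [322 348]
 [336 361]
 [371 356]
 [365 334]
 [366 356]
 [353 358]
 [355 341]
 [346 344]
 [354 329]
 [364 332]
 [357 320]
 [340 325]
 [341 304]
 [355 304]
 [341 299]
 [352 292]
 [341 289]] [[ 0.5499 -0.1236  0.004 ]
 [ 0.44   -0.1575  0.004 ]
 [ 0.341  -0.1345  0.004 ]
 [ 0.3458 -0.2169  0.004 ]
 [ 0.3972 -0.2164  0.004 ]
 [ 0.3695 -0.2307  0.004 ]
 [ 0.3959 -0.2665  0.004 ]
 [ 0.3505 -0.2804  0.004 ]
 [ 0.4002 -0.2723  0.004 ]
 [ 0.3982 -0.326   0.004 ]
 [ 0.368  -0.3003  0.004 ]
 [ 0.3972 -0.3381  0.004 ]
 [ 0.3732 -0.3641  0.004 ]
 [ 0.4778 -0.3588  0.004 ]
 [ 0.433  -0.3197  0.004 ]
 
[... 248 characters left out ...]
579 -0.3224  0.004 ]
 [ 0.4848 -0.3572  0.004 ]
 [ 0.5649 -0.3543  0.004 ]
 [ 0.5626 -0.298   0.004 ]
 [ 0.5537 -0.353   0.004 ]
 [ 0.5237 -0.3544  0.004 ]
 [ 0.5359 -0.3133  0.004 ]
 [ 0.5139 -0.3185  0.004 ]
 [ 0.5393 -0.282   0.004 ]
 [ 0.5613 -0.2926  0.004 ]
 [ 0.551  -0.2586  0.004 ]
 [ 0.5081 -0.2677  0.004 ]
 [ 0.5199 -0.209   0.004 ]
 [ 0.5547 -0.2128  0.004 ]
 [ 0.5223 -0.1942  0.004 ]
 [ 0.5538 -0.176   0.004 ]
 [ 0.5273 -0.1637  0.004 ]] [ 0.4717 -0.2704  0.004 ]
rail ends [[ 0.7099  0.2451  0.249 ]
 [ 0.656  -0.1447  0.249 ]] 7.8746286809350154
tray [[ 0.6408  0.1369  0.095 ]
 [ 0.6306 -0.0156  0.095 ]
 [ 0.5084 -0.0047  0.095 ]
 [ 0.5207  0.1447  0.095 ]] [0.5751 0.0653 0.095 ]
```

View pics/sc2.png

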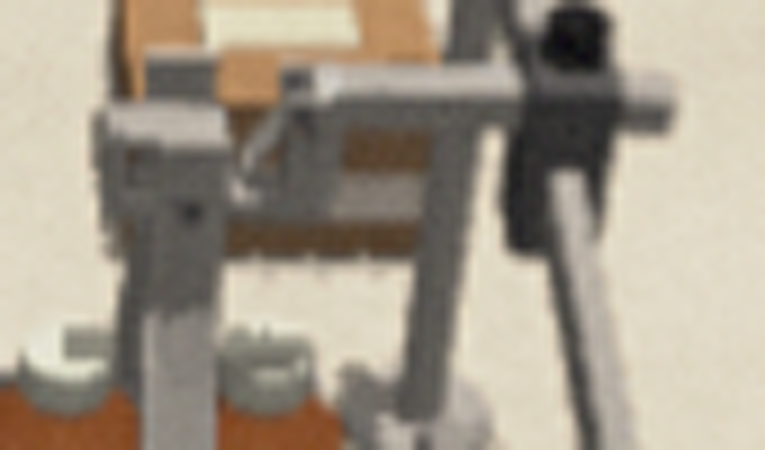

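View pics/tc2.png

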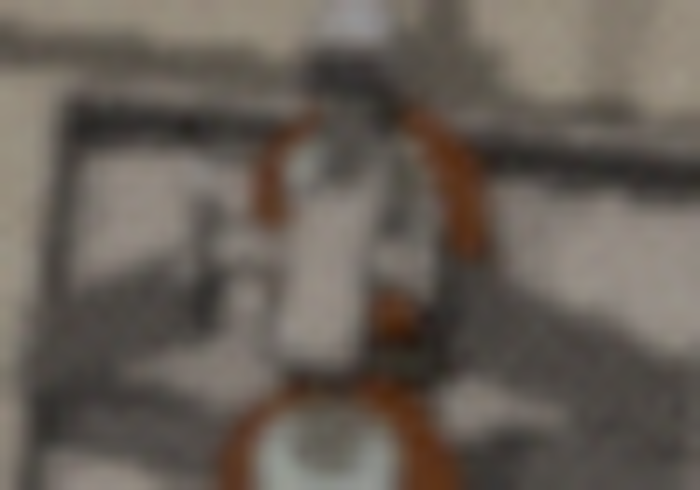

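```bash
python3 - <<'E'
from h import *
np.set_printoptions(precision=4,suppress=True)
for n,(x0,x1,y0,y1) in dict(top=(350,450,160,245),side=(255,385,265,378)).items():
    im=cv2.GaussianBlur(cv2.imread(f"pics/{n}0.png"),(5,5),0);g=im.max(2)
    m=np.zeros(g.shape,np.uint8);m[y0:y1,x0:x1]=(g<85)[y0:y1,x0:x1]
    m=cv2.morphologyEx(m,3,np.ones((5,5)))
    c=max(cv2.findContours(m,0,2)[0],key=cv2.contourArea)[:,0]
    w=onz(n,c,.004);r=cv2.minAreaRect(w[:,:2].astype(np.float32)*1000);print(n,r)
T=lambda a:(np.array(a,float)+.5)/14-.5+[280,135]
S=lambda a:(np.array(a,float)+.5)/9-.5+[330,145]
print("top pin stubs",onz("top",T([[240,243],[395,258],[317,250]]),.239))
print("top cheeks (outer L, outer R)",onz("top",T([[190,243],[445,258]]),.257))
print("tri pin end",tri(S([192,210]),T([440,262])))
print("side pin", onz("side",S([[192,210]]),.235))
print("side cheek at pin",onz("side",S([[148,210],[222,210]]),.235))
R=np.array([.9906,-.137]);
print("clamp top side",onz("side",S([[568,110]]),.268), onz("top",np.array([[395/5+229.6,105/5+89.6]]),.285))
E
```

```text
top ((454.5803527832031, -241.5225372314453), (218.1612548828125, 238.19940185546875), 3.300475835800171)
side ((452.90423583984375, -243.69696044921875), (214.61399841308594, 235.69129943847656), 3.334650754928589)
top pin stubs [[0.5803 0.0831 0.239 ]
 [0.5773 0.0524 0.239 ]
 [0.5789 0.0678 0.239 ]]
top cheeks (outer L, outer R) [[0.5767 0.0912 0.257 ]
 [0.5737 0.0417 0.257 ]]
tri pin end (array([0.5761, 0.0439, 0.234 ]), np.float64(0.0026970512172932288))
side pin [[0.5744 0.0424 0.235 ]]
side cheek at pin [[0.5618 0.0436 0.235 ]
 [0.583  0.0415 0.235 ]]
clamp top side [[0.6791 0.0351 0.268 ]] [[0.6827 0.0484 0.285 ]]
```

jog_arm:
  motion:
    - [[0,0,0],[0,0,-40],85]
    - [[0,0,0],[0,0,-90],85]
    - [[0,0,-2],[-40,-19,-120],85]
    - [[0,0,-5],[-90,-42,-120],85]
    - [[0,0,-8],[-140,-66,-120],85]
    - [[0,0,-10],[-190,-89,-120],85]
    - [[0,0,-12],[-240,-112,-120],85]
    - [[0,0,-15.3],[-290,-136,-120],85]

```text
t: 1.1
position: [0.3964, 0.2439, 0.3509]
eef_rot: [[-0.997, 0.074, -0.001], [0.074, 0.997, -0.0], [0.001, -0.0, -1.0]]
contact_force: [0.8, 1.3, 0.3]
finger_gap: 0.993
```

```bash
cat > go.py <<'E'
from h import *
import sys
np.set_printoptions(precision=4,suppress=True)
# usage: x y z yaw(deg of carrier/x-axis)
def go(x,y,z,yaw):
    s=state();R=s["eef_rot"];d=R.T@(np.array([x,y,z])-s["position"])*1000
    cy=np.degrees(np.arctan2(R[1,1],R[0,1])); 
    print("t",s["t"],"pos",s["position"],"yang",cy,"F",s["contact_force"],"gap",s["finger_gap"],"z",R[:,2])
    print("shift",d.round(1),"turnz",-(90+yaw-cy))
go(*map(float,sys.argv[1:5]))
E
python3 go.py .576 .066 .33 -4.3
```

```text
t 1.1 pos [0.3964 0.2439 0.3509] yang 85.7692517642194 F [0.822  1.2607 0.3337] gap 0.9934565761897685 z [-0.0005 -0.0002 -1.    ]
shift [-192.3 -164.1   20.9] turnz 0.06925176421940193
```

jog_arm:
  motion:
    - [[0,0,0],[-35,-30,0],85]
    - [[0,0,0],[-75,-64,0],85]
    - [[0,0,0],[-115,-98,0],85]
    - [[0,0,0],[-155,-132,0],85]
    - [[0,0,0],[-180,-154,0],85]
    - [[0,0,0],[-193,-165,10],85]
    - [[0,0,0],[-193,-165,20],85]
    - [[0,0,0],[-193,-165,20],85]

```text
t: 2.1
position: [0.574, 0.0671, 0.3298]
eef_rot: [[-0.997, 0.074, -0.003], [0.074, 0.997, 0.0], [0.003, -0.0, -1.0]]
contact_force: [0.2, -0.4, -0.2]
finger_gap: 0.992
```

```bash
python3 go.py .576 .066 .212 -4.3; python3 - <<'E'
from h import *
a=get_image("side");cv2.imwrite("pics/s1.png",cv2.resize(a[90:250,270:430,::-1],None,fx=3.7,fy=3.7,interpolation=2))
a=get_image("top");cv2.imwrite("pics/t1.png",cv2.resize(a[90:200,230:390,::-1],None,fx=5,fy=5,interpolation=2))
E
```

```text
t 2.1 pos [0.574  0.0671 0.3298] yang 85.72945741272603 F [ 0.2056 -0.3994 -0.161 ] gap 0.9922237268912469 z [-0.0035  0.0001 -1.    ]
shift [ -2.5  -1.  117.8] turnz 0.029457412726031862
```

View pics/s1.png

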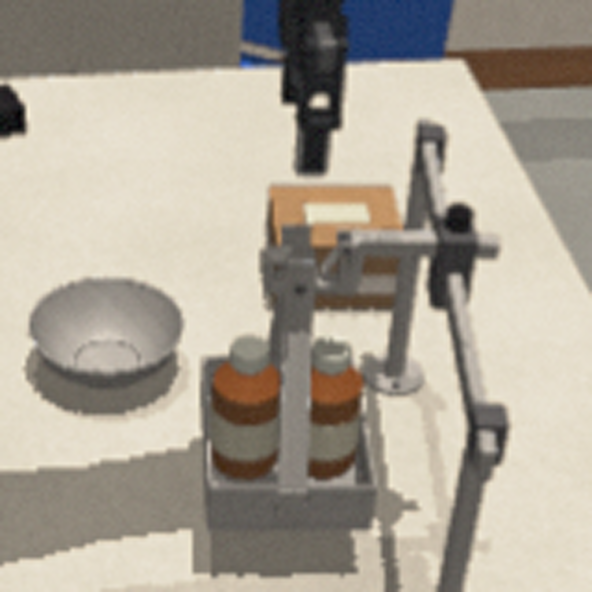

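The picture shows the gripper directly above the stirrup (tip at crop (315,170)) with the cheeks clear below it. I'll descend.

jog_arm:
  motion:
    - [[0,0,0],[-2,-1,30],85]
    - [[0,0,0],[-2,-1,60],85]
    - [[0,0,0],[-2,-1,80],85]
    - [[0,0,0],[-2,-1,95],85]
    - [[0,0,0],[-2,-1,107],85]
    - [[0,0,0],[-2,-1,114],85]
    - [[0,0,0],[-2,-1,118],85]
    - [[0,0,0],[-2,-1,118],85]

```text
t: 3.2
position: [0.5774, 0.065, 0.2134]
eef_rot: [[-0.997, 0.076, 0.0], [0.076, 0.997, 0.0], [-0.0, 0.0, -1.0]]
contact_force: [-0.3, -0.2, 0.3]
finger_gap: 0.993
```

```bash
python3 go.py .576 .066 .212 -4.3; python3 - <<'E'
from h import *
a=get_image("side");cv2.imwrite("pics/s2.png",cv2.resize(a[130:230,300:430,::-1],None,fx=5.5,fy=5.5,interpolation=2))
a=get_image("top");cv2.imwrite("pics/t2.png",cv2.resize(a[90:200,230:390,::-1],None,fx=5,fy=5,interpolation=2))
E
```

```text
t 3.2 pos [0.5774 0.065  0.2134] yang 85.65463747942249 F [-0.2922 -0.1564  0.2548] gap 0.9934127192728375 z [ 0.0002  0.     -1.    ]
shift [1.5 0.9 1.4] turnz -0.045362520577512555
```

View pics/s2.png

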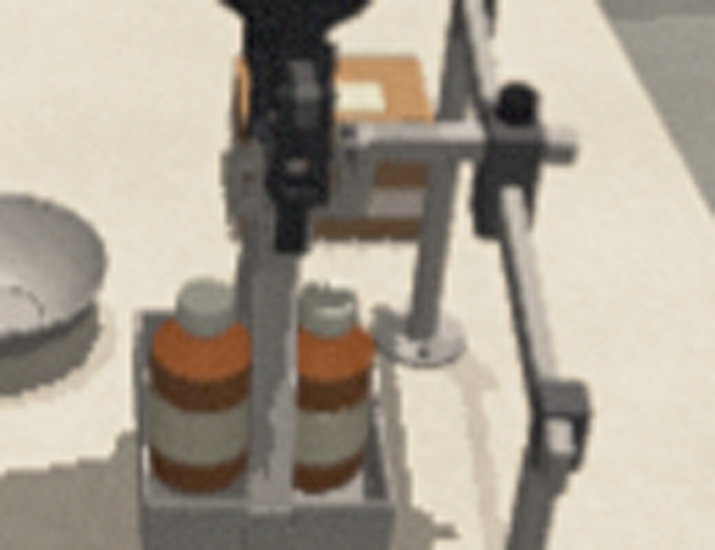

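View pics/t2.png

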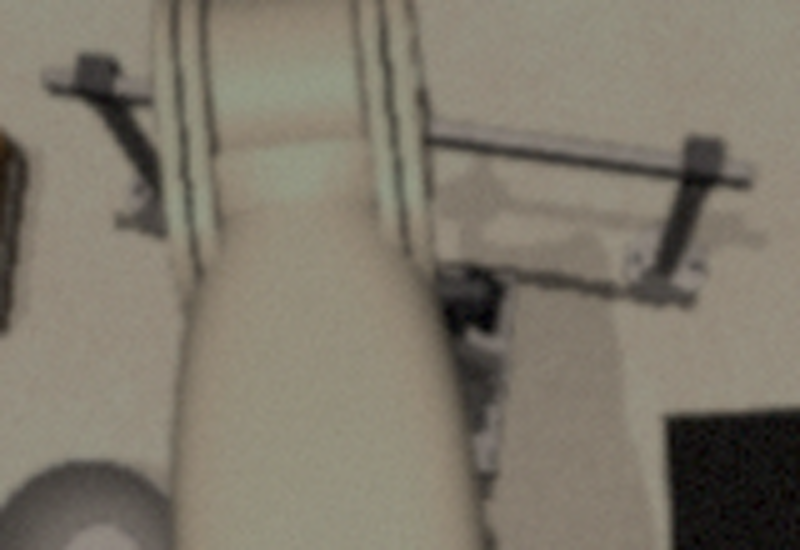

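```bash
python3 - <<'E'
from h import *
p=proj("side",[[.577,.020,.2134],[.577,.020,.226],[.576,.0415,.20],[.576,.0415,.22]]);print((p-[300,130])*5.5)
E
```

```text
[[290.79460223 273.48009983]
 [292.70717514 252.15012896]
 [278.54904244 268.07049018]
 [281.3772613  234.7846145 ]]
```

jog_arm:
  motion:
    - [[0,0,0],[2.5,0,1],85]
    - [[0,0,0],[2.5,0,1],70]
    - [[0,0,0],[2.5,0,1],60]
    - [[0,0,0],[2.5,0,1],54]
    - [[0,0,0],[2.5,0,1],48]
    - [[0,0,0],[2.5,0,1],42]
    - [[0,0,0],[2.5,0,1],42]
    - [[0,0,0],[2.5,0,1],42]

```text
t: 4.3
position: [0.5751, 0.0655, 0.2128]
eef_rot: [[-0.997, 0.076, 0.001], [0.076, 0.997, 0.001], [-0.001, 0.001, -1.0]]
contact_force: [-0.3, 1.7, 4.3]
finger_gap: 0.577
```

```bash
python3 go.py .5745 .066 .212 -4.3;python3 -c "
from cell import *
for i in range(3): print(state()['contact_force'],state()['ft_torque'])"
```

```text
t 4.3 pos [0.5751 0.0655 0.2128] yang 85.66952836924749 F [-0.34    1.7143  4.338 ] gap 0.5771860440584713 z [ 0.0009  0.0005 -1.    ]
shift [0.6 0.4 0.8] turnz -0.030471630752515466
[-0.33999737  1.71428485  4.33796581] [0.38810144 0.08560222 0.01107143]
[-0.33999737  1.71428485  4.33796581] [0.38810144 0.08560222 0.01107143]
[-0.33999737  1.71428485  4.33796581] [0.38810144 0.08560222 0.01107143]
```

jog_arm:
  motion:
    - [[0,0,0],[0,0,-0.5],42]
    - [[0,0,0],[0,0,-1],42]
    - [[0,0,0],[0,0,-1.5],42]
    - [[0,0,0],[0,0,-1.5],42]

```text
t: 4.8
position: [0.5746, 0.065, 0.2129]
eef_rot: [[-0.997, 0.076, -0.001], [0.076, 0.997, -0.001], [0.001, -0.001, -1.0]]
contact_force: [2.4, 1.6, -2.4]
finger_gap: 0.577
```

jog_arm:
  motion:
    - [[0,0,0],[0,0,-0.5],42]
    - [[0,0,0],[0,0,-1],42]
    - [[0,0,0],[0,0,-1.5],42]
    - [[0,0,0],[0,0,-1.5],42]
    - [[0,0,0],[0,0,-1.5],42]

```text
t: 5.42
position: [0.5747, 0.0652, 0.2152]
eef_rot: [[-0.997, 0.076, -0.0], [0.076, 0.997, -0.0], [0.0, -0.0, -1.0]]
contact_force: [-0.6, -1.0, -6.9]
finger_gap: 0.58
```

jog_arm:
  motion:
    - [[0,0,0],[0,0,-0.5],42]
    - [[0,0,0],[0,0,-0.8],42]
    - [[0,0,0],[0,0,-0.8],42]
    - [[0,0,0],[0,0,-0.8],42]

```text
t: 5.92
position: [0.5749, 0.0653, 0.2161]
eef_rot: [[-0.997, 0.076, 0.0], [0.076, 0.997, 0.0], [-0.0, 0.0, -1.0]]
contact_force: [0.5, -0.1, -6.9]
finger_gap: 0.576
```

jog_arm:
  motion:
    - [[0,0,0],[-1,0,0],42]
    - [[0,0,0],[-2,-0.1,0],42]
    - [[0,0,0],[-3,-0.2,0],42]
    - [[0,0,0],[-3,-0.2,0],42]

```text
t: 6.42
position: [0.5779, 0.0648, 0.2161]
eef_rot: [[-0.997, 0.076, 0.0], [0.076, 0.997, -0.0], [-0.0, -0.0, -1.0]]
contact_force: [-0.1, -1.0, -5.5]
finger_gap: 0.579
```

jog_arm:
  motion:
    - [[0,0,0],[-1,0,0],42]
    - [[0,0,0],[-2,-0.1,0],42]
    - [[0,0,0],[-3,-0.2,0],42]
    - [[0,0,0],[-3,-0.2,0],42]

```text
t: 6.92
position: [0.5809, 0.0644, 0.2161]
eef_rot: [[-0.997, 0.076, 0.0], [0.076, 0.997, -0.0], [-0.0, -0.0, -1.0]]
contact_force: [-0.5, -0.5, -6.6]
finger_gap: 0.577
```

jog_arm:
  motion:
    - [[0,0,0],[-1,0,0],42]
    - [[0,0,0],[-2,-0.1,0],42]
    - [[0,0,0],[-3,-0.2,0],42]
    - [[0,0,0],[-3,-0.2,0],42]

```text
t: 7.42
position: [0.5839, 0.0639, 0.2161]
eef_rot: [[-0.997, 0.076, 0.0], [0.076, 0.997, 0.0], [-0.0, 0.0, -1.0]]
contact_force: [0.7, 1.2, -6.6]
finger_gap: 0.582
```

jog_arm:
  motion:
    - [[0,0,0],[-1,0,0],42]
    - [[0,0,0],[-2,-0.1,0],42]
    - [[0,0,0],[-3,-0.2,0],42]
    - [[0,0,0],[-3,-0.2,0],42]

```text
t: 7.92
position: [0.586, 0.0637, 0.2158]
eef_rot: [[-0.997, 0.076, -0.002], [0.076, 0.997, 0.0], [0.002, 0.0, -1.0]]
contact_force: [-4.4, 0.7, -6.3]
finger_gap: 0.576
```

jog_arm:
  motion:
    - [[0,0,0],[-0.7,0,0],42]
    - [[0,0,0],[-1.4,-0.1,0],42]
    - [[0,0,0],[-2,-0.1,0],42]
    - [[0,0,0],[-2,-0.1,0],42]

```text
t: 8.43
position: [0.5874, 0.0634, 0.2153]
eef_rot: [[-0.997, 0.076, -0.003], [0.076, 0.997, 0.0], [0.003, -0.0, -1.0]]
contact_force: [-5.5, 1.6, -6.9]
finger_gap: 0.581
```

jog_arm:
  motion:
    - [[0,0,0],[-0.7,0,-0.2],42]
    - [[0,0,0],[-1.4,-0.1,-0.4],42]
    - [[0,0,0],[-2,-0.1,-0.5],42]
    - [[0,0,0],[-2,-0.1,-0.5],42]

```text
t: 8.93
position: [0.5891, 0.0629, 0.2159]
eef_rot: [[-0.997, 0.076, -0.004], [0.076, 0.997, -0.0], [0.004, -0.001, -1.0]]
contact_force: [-6.3, 0.4, -6.7]
finger_gap: 0.58
```

jog_arm:
  motion:
    - [[0,0,0],[-0.7,0,0],42]
    - [[0,0,0],[-1.4,-0.1,-0.2],42]
    - [[0,0,0],[-2,-0.1,-0.3],42]
    - [[0,0,0],[-2,-0.1,-0.3],42]

```text
t: 9.43
position: [0.5908, 0.0627, 0.2164]
eef_rot: [[-0.997, 0.076, -0.004], [0.076, 0.997, -0.0], [0.004, -0.001, -1.0]]
contact_force: [-8.2, 0.7, -6.4]
finger_gap: 0.583
```

jog_arm:
  motion:
    - [[0,0,0],[-0.7,0,0],42]
    - [[0,0,0],[-1.3,-0.1,0],42]
    - [[0,0,0],[-1.3,-0.1,0],42]
    - [[0,0,0],[-1.3,-0.1,0],42]

```text
t: 9.93
position: [0.5917, 0.0625, 0.2163]
eef_rot: [[-0.997, 0.076, -0.005], [0.076, 0.997, -0.0], [0.005, -0.001, -1.0]]
contact_force: [-9.8, 1.2, -5.5]
finger_gap: 0.577
```

jog_arm:
  motion:
    - [[0,0,0],[-0.5,0,0],42]
    - [[0,0,0],[-0.8,0,0],42]
    - [[0,0,0],[-0.8,0,0],42]
    - [[0,0,0],[-0.8,0,0],42]

```text
t: 10.42
position: [0.5922, 0.0625, 0.2162]
eef_rot: [[-0.997, 0.076, -0.006], [0.076, 0.997, -0.0], [0.006, -0.001, -1.0]]
contact_force: [-9.9, 0.9, -5.3]
finger_gap: 0.58
```

jog_arm:
  motion:
    - [[0,0,0],[-0.5,0,0],42]
    - [[0,0,0],[-0.8,0,0],42]
    - [[0,0,0],[-0.8,0,0],42]
    - [[0,0,0],[-0.8,0,0],42]

```text
t: 10.92
position: [0.5926, 0.0624, 0.2161]
eef_rot: [[-0.997, 0.076, -0.007], [0.076, 0.997, -0.0], [0.007, -0.001, -1.0]]
contact_force: [-9.7, 0.4, -5.7]
finger_gap: 0.574
```

jog_arm:
  motion:
    - [[0,0,0],[-0.5,0,0],42]
    - [[0,0,0],[-0.8,0,0],42]
    - [[0,0,0],[-0.8,0,0],42]
    - [[0,0,0],[-0.8,0,0],42]

```text
t: 11.42
position: [0.5931, 0.0624, 0.2159]
eef_rot: [[-0.997, 0.075, -0.007], [0.075, 0.997, -0.0], [0.007, -0.001, -1.0]]
contact_force: [-10.6, 0.2, -5.5]
finger_gap: 0.581
```

jog_arm:
  motion:
    - [[0,0,0],[-0.5,0,0],42]
    - [[0,0,0],[-0.8,0,0],42]
    - [[0,0,0],[-0.8,0,0],42]
    - [[0,0,0],[-0.8,0,0],42]

```text
t: 11.92
position: [0.5935, 0.0623, 0.2158]
eef_rot: [[-0.997, 0.076, -0.008], [0.076, 0.997, -0.0], [0.008, -0.001, -1.0]]
contact_force: [-11.0, 1.8, -5.8]
finger_gap: 0.577
```

Force is 11 N, so the pin is at or near the stop. I'll lift gently and watch Fz.

jog_arm:
  motion:
    - [[0,0,0],[0,0,-0.7],42]
    - [[0,0,0],[0,0,-1.4],42]
    - [[0,0,0],[0,0,-2],42]
    - [[0,0,0],[0,0,-2],42]

```text
t: 12.42
position: [0.5932, 0.0623, 0.2174]
eef_rot: [[-0.997, 0.076, -0.009], [0.076, 0.997, -0.0], [0.009, -0.001, -1.0]]
contact_force: [-10.9, -0.0, -6.5]
finger_gap: 0.577
```

jog_arm:
  motion:
    - [[0,0,0],[0,0,-0.7],42]
    - [[0,0,0],[0,0,-1.4],42]
    - [[0,0,0],[0,0,-2],42]
    - [[0,0,0],[0,0,-2],42]

```text
t: 12.92
position: [0.5932, 0.0623, 0.2193]
eef_rot: [[-0.997, 0.076, -0.009], [0.076, 0.997, -0.0], [0.009, -0.001, -1.0]]
contact_force: [-11.6, 1.3, -6.3]
finger_gap: 0.581
```

jog_arm:
  motion:
    - [[0,0,0],[0,0,-0.7],42]
    - [[0,0,0],[0,0,-1.4],42]
    - [[0,0,0],[0,0,-2],42]
    - [[0,0,0],[0,0,-2],42]

```text
t: 13.42
position: [0.5933, 0.0623, 0.2215]
eef_rot: [[-0.997, 0.075, -0.009], [0.075, 0.997, -0.0], [0.009, -0.001, -1.0]]
contact_force: [-11.3, 1.0, -6.4]
finger_gap: 0.579
```

jog_arm:
  motion:
    - [[0,0,0],[0,0,-0.7],42]
    - [[0,0,0],[0,0,-1.4],42]
    - [[0,0,0],[0,0,-2.1],42]
    - [[0,0,0],[0,0,-2.8],42]
    - [[0,0,0],[0,0,-3],42]
    - [[0,0,0],[0,0,-3],42]

```text
t: 14.18
position: [0.5936, 0.0623, 0.2246]
eef_rot: [[-0.997, 0.075, -0.008], [0.075, 0.997, -0.0], [0.008, -0.001, -1.0]]
contact_force: [-11.2, 0.8, -5.8]
finger_gap: 0.575
```

jog_arm:
  motion:
    - [[0,0,0],[0,0,-1],42]
    - [[0,0,0],[0,0,-2],42]
    - [[0,0,0],[0,0,-3],42]
    - [[0,0,0],[0,0,-4],42]
    - [[0,0,0],[0,0,-5],42]
    - [[0,0,0],[0,0,-6],42]
    - [[0,0,0],[0,0,-6],42]

```text
t: 15.05
position: [0.5953, 0.0623, 0.2316]
eef_rot: [[-0.997, 0.076, -0.004], [0.076, 0.997, -0.0], [0.004, -0.0, -1.0]]
contact_force: [-7.4, 0.0, -4.9]
finger_gap: 0.579
```

```bash
python3 - <<'E'
from h import *
a=get_image("side");cv2.imwrite("pics/s3.png",cv2.resize(a[130:240,300:430,::-1],None,fx=5.4,fy=5.4,interpolation=2))
E
```

```text
(no output)
```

View pics/s3.png

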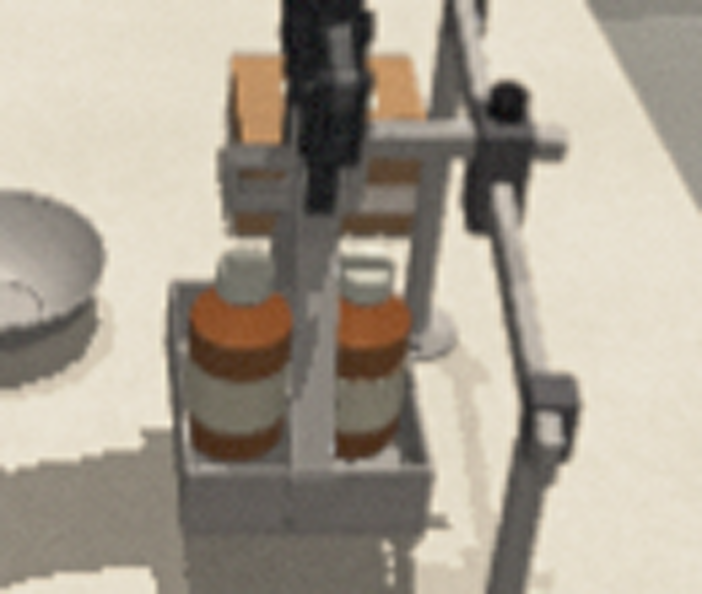

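The side view shows the pin raised and free in the gap behind the nose, with the nose bar at (255,190) left behind. I'll keep lifting while relaxing the push slightly.

jog_arm:
  motion:
    - [[0,0,0],[0.5,0,-1],42]
    - [[0,0,0],[1,0,-2],42]
    - [[0,0,0],[1.5,0.1,-3],42]
    - [[0,0,0],[1.5,0.1,-4],42]
    - [[0,0,0],[1.5,0.1,-5],42]
    - [[0,0,0],[1.5,0.1,-6],42]
    - [[0,0,0],[1.5,0.1,-6],42]

```text
t: 15.98
position: [0.5959, 0.0625, 0.238]
eef_rot: [[-0.997, 0.076, 0.0], [0.076, 0.997, -0.0], [-0.0, -0.0, -1.0]]
contact_force: [-0.5, 0.5, -5.5]
finger_gap: 0.576
```

jog_arm:
  motion:
    - [[0,0,0],[0,0,-2],42]
    - [[0,0,0],[0,0,-4],42]
    - [[0,0,0],[0,0,-6],42]
    - [[0,0,0],[0,0,-8],42]
    - [[0,0,0],[0,0,-9],42]
    - [[0,0,0],[0,0,-9],42]

```text
t: 16.73
position: [0.5958, 0.0626, 0.247]
eef_rot: [[-0.997, 0.076, 0.0], [0.076, 0.997, 0.0], [-0.0, 0.0, -1.0]]
contact_force: [0.6, -0.1, -5.9]
finger_gap: 0.577
```

jog_arm:
  motion:
    - [[0,0,0],[2,0.1,0],42]
    - [[0,0,0],[5,0.3,0],42]
    - [[0,0,0],[8,0.5,0],42]
    - [[0,0,0],[12,0.7,0],42]
    - [[0,0,0],[12,0.7,0],42]

```text
t: 17.35
position: [0.5834, 0.0642, 0.247]
eef_rot: [[-0.997, 0.076, -0.0], [0.076, 0.997, -0.0], [0.0, -0.0, -1.0]]
contact_force: [0.9, -1.0, -6.8]
finger_gap: 0.58
```

```bash
python3 - <<'E'
from h import *
a=get_image("side");cv2.imwrite("pics/s4.png",cv2.resize(a[130:240,300:430,::-1],None,fx=5.4,fy=5.4,interpolation=2))
E
```

```text
(no output)
```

View pics/s4.png

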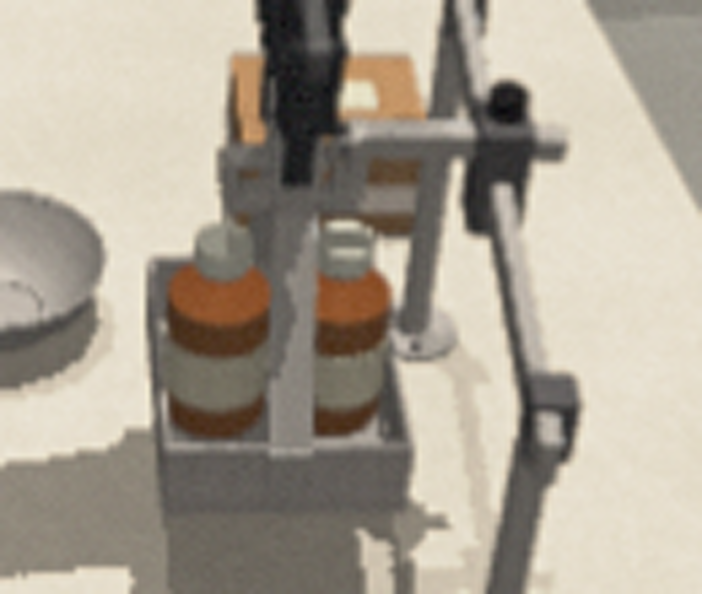

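The picture shows the carrier off the hook and passing forward over the nose, and the forces show only its weight. I'll continue the retreat.

jog_arm:
  motion:
    - [[0,0,0],[5,0.3,0],42]
    - [[0,0,0],[11,0.7,0],42]
    - [[0,0,0],[18,1.1,0],42]
    - [[0,0,0],[26,1.6,0],42]
    - [[0,0,0],[35,2.1,0],42]
    - [[0,0,0],[44,2.7,0],42]
    - [[0,0,0],[52,3.2,0],42]
    - [[0,0,0],[58,3.5,0],42]

```text
t: 18.4
position: [0.5256, 0.0721, 0.247]
eef_rot: [[-0.997, 0.076, 0.0], [0.076, 0.997, -0.0], [-0.0, 0.0, -1.0]]
contact_force: [-1.0, 0.1, -6.0]
finger_gap: 0.579
```

jog_arm:
  motion:
    - [[0,0,0],[8,0.5,0],42]
    - [[0,0,0],[17,1.0,0],42]
    - [[0,0,0],[27,1.6,0],42]
    - [[0,0,0],[35,2.1,0],42]
    - [[0,0,0],[40,2.4,0],42]
    - [[0,0,0],[42,2.4,0],42]

```text
t: 19.15
position: [0.4843, 0.0777, 0.247]
eef_rot: [[-0.997, 0.076, 0.0], [0.076, 0.997, 0.0], [-0.0, 0.0, -1.0]]
contact_force: [-0.8, -1.0, -6.8]
finger_gap: 0.579
```

```bash
python3 go.py .454 -.2425 .247 3.3; python3 - <<'E'
from h import *
a=get_image("side");cv2.imwrite("pics/s5.png",a[:,:,::-1])
E
```

```text
t 19.15 pos [0.4843 0.0777 0.247 ] yang 85.66714171768959 F [-0.7624 -0.9508 -6.8223] gap 0.5789578221899665 z [ 0.0003  0.     -1.    ]
shift [   6.  -321.6    0. ] turnz -7.6328582823104085
```

View pics/s5.png

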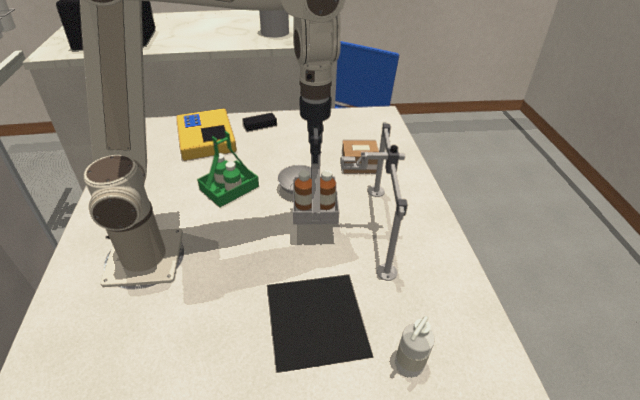

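jog_arm:
  motion:
    - [[0,0,-0.5],[0.2,-6,0],42]
    - [[0,0,-1],[0.5,-18,0],42]
    - [[0,0,-2],[1,-36,0],42]
    - [[0,0,-3],[1.5,-58,0],42]
    - [[0,0,-4],[2,-80,0],42]
    - [[0,0,-5],[2.5,-105,0],42]
    - [[0,0,-6],[2.9,-130,0],42]
    - [[0,0,-7.6],[3,-155,0],42]

```text
t: 20.2
position: [0.4695, -0.0785, 0.2469]
eef_rot: [[-0.998, -0.057, -0.0], [-0.057, 0.998, -0.001], [0.0, -0.001, -1.0]]
contact_force: [1.1, -0.3, -6.3]
finger_gap: 0.583
```

```bash
python3 go.py .454 -.2425 .247 3.3
```

```text
t 20.2 pos [ 0.4695 -0.0785  0.2469] yang 93.27503771046256 F [ 1.0787 -0.2884 -6.2897] gap 0.5825907693583555 z [-0.     -0.0005 -1.    ]
shift [  24.8 -162.9    0. ] turnz -0.024962289537441507
```

jog_arm:
  motion:
    - [[0,0,0],[4,-24,0],42]
    - [[0,0,0],[8,-50,0],42]
    - [[0,0,0],[12,-78,0],42]
    - [[0,0,0],[16,-105,0],42]
    - [[0,0,0],[20,-130,0],42]
    - [[0,0,0],[23,-150,0],42]
    - [[0,0,0],[25,-162,0],42]
    - [[0,0,0],[25,-164,0],42]

```text
t: 21.2
position: [0.4538, -0.2427, 0.2467]
eef_rot: [[-0.998, -0.055, -0.0], [-0.055, 0.998, 0.0], [0.0, 0.0, -1.0]]
contact_force: [-0.1, 0.8, -6.4]
finger_gap: 0.577
```

jog_arm:
  motion:
    - [[0,0,0],[0,0,8],42]
    - [[0,0,0],[0,0,20],42]
    - [[0,0,0],[0,0,32],42]
    - [[0,0,0],[0,0,42],42]
    - [[0,0,0],[0,0,50],42]
    - [[0,0,0],[0,0,55],42]
    - [[0,0,0],[0,0,55],42]

```text
t: 22.08
position: [0.454, -0.2418, 0.1916]
eef_rot: [[-0.998, -0.057, -0.001], [-0.057, 0.998, 0.0], [0.001, 0.0, -1.0]]
contact_force: [0.3, -0.8, -5.6]
finger_gap: 0.577
```

```bash
python3 go.py .454 -.2425 .172 3.3; python3 - <<'E'
from h import *
a=get_image("side");cv2.imwrite("pics/s6.png",cv2.resize(a[180:390,230:430,::-1],None,fx=2.8,fy=2.8,interpolation=2))
a=get_image("top");cv2.imwrite("pics/t6.png",cv2.resize(a[130:270,330:480,::-1],None,fx=4,fy=4,interpolation=2))
E
```

```text
t 22.075 pos [ 0.454  -0.2418  0.1916] yang 93.25975083917716 F [ 0.3488 -0.8313 -5.5523] gap 0.5774804317591258 z [-0.0006  0.0003 -1.    ]
shift [ 0.  -0.7 19.6] turnz -0.0402491608228388
```

View pics/s6.png

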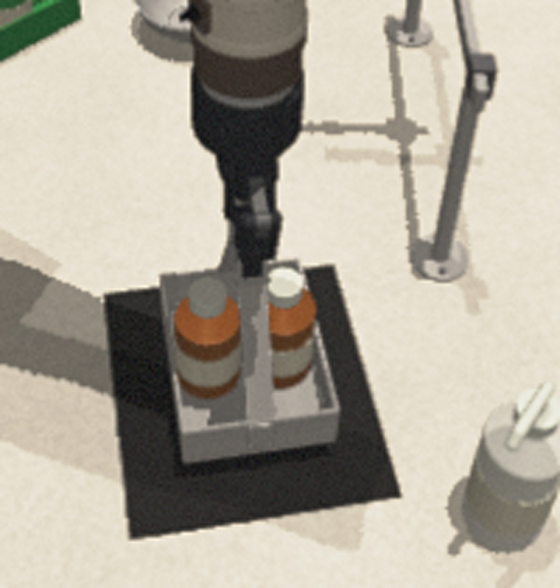

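View pics/t6.png

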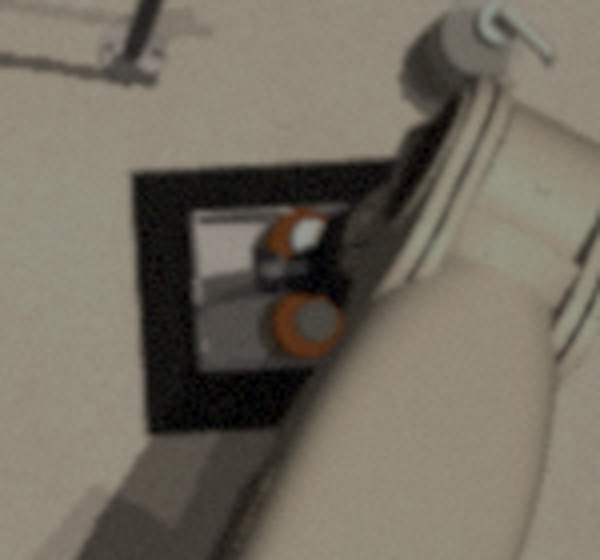

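The tray is centred and square over the mat in both views. I'll lower it slowly, watching the force.

jog_arm:
  motion:
    - [[0,0,0],[0,0,4],42]
    - [[0,0,0],[0,0,8],42]
    - [[0,0,0],[0,0,12],42]
    - [[0,0,0],[0,0,15],42]
    - [[0,0,0],[0,0,18],42]
    - [[0,0,0],[0,0,20],42]
    - [[0,0,0],[0,0,20],42]

```text
t: 23.05
position: [0.4541, -0.2418, 0.1717]
eef_rot: [[-0.998, -0.057, -0.0], [-0.057, 0.998, 0.0], [0.0, 0.0, -1.0]]
contact_force: [0.2, 0.0, -6.5]
finger_gap: 0.576
```

jog_arm:
  motion:
    - [[0,0,0],[0,0,0.5],42]
    - [[0,0,0],[0,0,1],42]
    - [[0,0,0],[0,0,1.5],42]
    - [[0,0,0],[0,0,1.5],42]

```text
t: 23.55
position: [0.4542, -0.2418, 0.1704]
eef_rot: [[-0.998, -0.057, -0.0], [-0.057, 0.998, -0.0], [0.0, -0.0, -1.0]]
contact_force: [-0.4, 0.3, -6.7]
finger_gap: 0.582
```

jog_arm:
  motion:
    - [[0,0,0],[0,0,0.4],42]
    - [[0,0,0],[0,0,0.8],42]
    - [[0,0,0],[0,0,1.2],42]
    - [[0,0,0],[0,0,1.5],42]
    - [[0,0,0],[0,0,1.5],42]

```text
t: 24.18
position: [0.4541, -0.2418, 0.1689]
eef_rot: [[-0.998, -0.057, -0.0], [-0.057, 0.998, 0.0], [0.0, 0.0, -1.0]]
contact_force: [0.1, -0.6, -5.6]
finger_gap: 0.58
```

jog_arm:
  motion:
    - [[0,0,0],[0,0,0.3],42]
    - [[0,0,0],[0,0,0.6],42]
    - [[0,0,0],[0,0,0.9],42]
    - [[0,0,0],[0,0,1],42]
    - [[0,0,0],[0,0,1],42]

```text
t: 24.8
position: [0.4542, -0.2419, 0.1679]
eef_rot: [[-0.998, -0.057, 0.0], [-0.057, 0.998, -0.0], [-0.0, -0.0, -1.0]]
contact_force: [0.2, -0.1, -6.0]
finger_gap: 0.581
```

jog_arm:
  motion:
    - [[0,0,0],[0,0,0.3],42]
    - [[0,0,0],[0,0,0.6],42]
    - [[0,0,0],[0,0,0.9],42]
    - [[0,0,0],[0,0,1],42]
    - [[0,0,0],[0,0,1],42]

```text
t: 25.42
position: [0.4542, -0.2419, 0.1671]
eef_rot: [[-0.998, -0.057, 0.0], [-0.057, 0.998, -0.0], [-0.0, -0.0, -1.0]]
contact_force: [-0.2, 0.9, -3.6]
finger_gap: 0.576
```

jog_arm:
  motion:
    - [[0,0,0],[0,0,0.3],42]
    - [[0,0,0],[0,0,0.6],42]
    - [[0,0,0],[0,0,0.8],42]
    - [[0,0,0],[0,0,0.8],42]

```text
t: 25.92
position: [0.4542, -0.242, 0.167]
eef_rot: [[-0.998, -0.057, 0.001], [-0.057, 0.998, -0.0], [-0.001, -0.001, -1.0]]
contact_force: [-4.3, -0.7, 5.3]
finger_gap: 0.579
```

jog_arm:
  motion:
    - [[0,0,0],[0,0,-0.3],42]
    - [[0,0,0],[0,0,-0.5],42]
    - [[0,0,0],[0,0,-0.5],44]

```text
t: 26.3
position: [0.4543, -0.242, 0.167]
eef_rot: [[-0.998, -0.057, 0.0], [-0.057, 0.998, -0.0], [-0.0, -0.0, -1.0]]
contact_force: [-3.1, 0.1, 6.4]
finger_gap: 0.576
```

jog_arm:
  motion:
    - [[0,0,0],[0,0,0],50]
    - [[0,0,0],[0,0,0],54]
    - [[0,0,0],[0,0,0],60]
    - [[0,0,0],[0,0,0],68]
    - [[0,0,0],[0,0,0],76]
    - [[0,0,0],[0,0,0],82]
    - [[0,0,0],[0,0,0],82]
    - [[0,0,0],[0,0,0],82]

```text
t: 27.3
position: [0.4542, -0.2419, 0.1666]
eef_rot: [[-0.998, -0.057, 0.0], [-0.057, 0.998, -0.0], [-0.0, -0.0, -1.0]]
contact_force: [0.1, 0.4, -0.1]
finger_gap: 0.963
```

Released with zero contact force. I'll retreat straight up.

jog_arm:
  motion:
    - [[0,0,0],[0,0,-5],82]
    - [[0,0,0],[0,0,-12],82]
    - [[0,0,0],[0,0,-22],82]
    - [[0,0,0],[0,0,-35],82]
    - [[0,0,0],[0,0,-55],82]
    - [[0,0,0],[0,0,-80],82]
    - [[0,0,0],[0,0,-110],82]
    - [[0,0,0],[0,0,-140],82]

```text
t: 28.3
position: [0.4541, -0.2418, 0.3085]
eef_rot: [[-0.998, -0.057, 0.001], [-0.057, 0.998, -0.0], [-0.001, -0.001, -1.0]]
contact_force: [0.6, -0.1, -0.5]
finger_gap: 0.963
```

jog_arm:
  motion:
    - [[0,0,0],[20,20,0],82]
    - [[0,0,0],[50,50,0],82]
    - [[0,0,0],[80,90,0],82]
    - [[0,0,0],[100,130,0],82]
    - [[0,0,0],[100,160,0],82]
    - [[0,0,0],[100,180,0],82]
    - [[0,0,0],[100,190,0],82]
    - [[0,0,0],[100,190,0],82]

```text
t: 29.3
position: [0.3437, -0.0577, 0.3071]
eef_rot: [[-0.998, -0.058, 0.001], [-0.058, 0.998, -0.0], [-0.001, -0.0, -1.0]]
contact_force: [0.3, -0.5, -0.0]
finger_gap: 0.961
```

```bash
python3 - <<'E'
from h import *
a=get_image("side");cv2.imwrite("pics/s7.png",a[:,:,::-1])
a=get_image("top");cv2.imwrite("pics/t7.png",a[:,:,::-1])
E
```

```text
(no output)
```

View pics/s7.png

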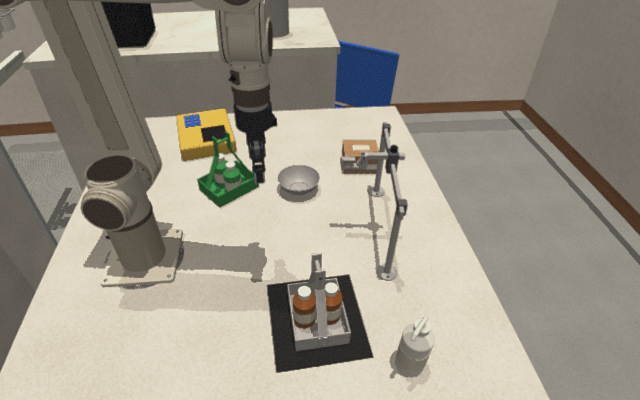

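View pics/t7.png

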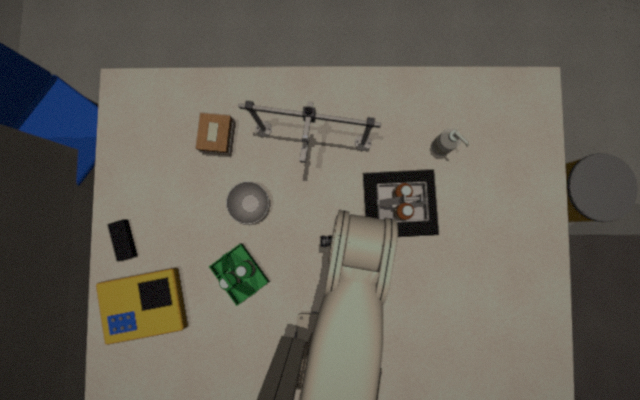

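The carrier stands upright in the middle of the mat: tray centre about (403,202) in the top view, against the mat centre at (401,203). The bowl, glove box, pump bottle and green carrier are where they were. I'll hand in.

```bash
python3 -c "
from cell import *
s=state();print(s['t'],s['contact_force']);print(sign_off())"
```

```text
29.4 [-0.41706783  0.20871786 -0.33578682]
the job is handed in; nothing more can be done
None
```

The steel carrier is off its hook and stands upright in the middle of the rubber mat. It is released, and I handed the job in at 29.4 s.

- **Unhooking:** I took the weight (about 6.9 N) and pressed the pin back until the push read about 11 N. I then lifted it out with no catch at the nose. The highest push I read was 11.6 N, well below the 20 N forcing limit.
- **Setting down:** The tray touched the mat slowly. The fingers then pressed down with about 5–6 N, plus the carrier's own weight, before I let go. Backing off 0.5 mm did not reduce that reading.
- **Last checks:** The top view puts the tray centre within about 2 pixels of the mat centre; I did not measure it more finely. By eye, the bowl, glove box, pump bottle and green look-alike had not moved. The arm stood clear with near-zero contact force. No check failed.

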